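# Reverse the ratchet and slacken the mincer's hold-down bolt

## Robot

A 6-joint arm with a two-finger parallel gripper is mounted at the origin on the work surface. World frame = base frame: x ahead of the robot, y to its left, z up, the work surface at z = 0. Lengths are in mm, angles in rad, forces in N, time in s.
With the tool pointing down it reaches from about 375 to 825 mm from the base axis. Payload 5.5 kg.
Tool frame: the origin (TCP) lies midway between the tips of the shut fingers; the grasp point (between the pads) lies 19 mm behind it; z points along the fingers, y is the direction in which the jaws open and shut (so a half turn about z gives the same grasp; the last joint's range is limited). The gripper opens to 85 mm and grips with 20 to 120 N. Pads are 22 mm wide; open, the fingers measure 114 mm over their backs; the gripper's body (76 mm by 85 mm) begins 54 mm behind the grasp point. The pads swing forward as they close: fully open they stand 13 mm farther back than shut.
Start: joints at [-1.148, 0.314, -0.047, 1.21, 0, 1.571], TCP at [246.186, -547.163, 231.299] pointing down, gripper open.
Joint ranges: [-2.67, 2.67], [-0.69, 1.73], [-1.03, 1.25], [-2.08, 2.16], [-1.42, 1.45], [-3.14, 3.14]. Speed limits (rad/s): [2.39, 2.39, 3.01, 3.14, 3.14, 3.14].

## Interface

Orientations are given as a unit quaternion [x, y, z, w].
In Python, from rig import readout, eyes, ticket gives the robot as it stands.
- The arm moves only by the tool send_rows, never from a script. Its argument "commands" is a list of rows, each a list of 3 entries, a list of its own where there are three numbers: the shift along the tool's x, y, z in m, then the turn about the tool's z in rad, then the finger opening in m, from 0 to 0.0854. A call has 1 to 5 rows; each row is the pose to reach, as a shift and turn from the pose commanded when the call began, along the tool's axes at that moment; what a row does not reach only later rows make up. A row lasts 1/12 s, in which the tool goes at most 41.7 mm and 7.16 degrees, less where a joint would pass 70% of its speed; a pose out of reach is approached as far as the arm can. A call with a gripper value outside its range is refused whole. The fingers move at their own pace and stop on an object; the grip force is fixed at half the most. Time passes only in rows, so rows that repeat a pose let the fingers close. It gives the time, the measured TCP pose, the force and the opening at its end, in the units of the state.
- readout.state(): the state, without advancing time (a new reading comes with each control period).
- eyes.grab_frame(name): name is "scene" or "top" or "wrist"; returns the picture (420x560x3 uint8, blue, green, red); there is no depth.
- eyes.calibration(name): a dict with "K" (3x3 intrinsics, pixels), "D" ([k1, k2, p1, p2, k3] as OpenCV has them; the pictures are not rectified), "T" (4x4, takes a point from camera to world coordinates); the wrist camera has in their place "T_tool_cam" (4x4, takes a point from camera to tool coordinates, whose origin is the TCP and whose axes are the flange's). Camera axes: x right, y down, z forward; pixel columns grow to the right and rows downward; lengths in mm; the calibration is good to about 2 mm. A picture is of the moment at which its call begins: read the wrist's pose just before it. calibration takes no time and is no camera call.
- ticket.finish_job(): hands the job in, once; it reports no verdict.
The state is a dict: "time": time; "joint_pos": joint angles; "qvel": joint speeds; "tau": joint torques, N m; "eef_pos": TCP position; "eef_rot": TCP orientation; "force": force on the tool from outside, world axes, zero at the start; "wrist_torque": the same for the moment, N m; "finger_gap": finger opening in mm.
Only numpy, scipy, OpenCV 4.12 (cv2) and the standard library are available. Lean on these libraries where they do the work, as an engineer would, in place of code of your own. Each camera call takes 0.05 s, during which the arm holds its last target.

## Task

The mincer drive has to come off the bench for cleaning, and its last hold-down bolt, at the front, still has the ratchet on it, set to tighten. Push the ratchet's red direction selector gently right over to its loosening stop, then swing the handle back and forth to slacken the bolt by at least half a turn, without ever tightening it or forcing the selector. Leave the ratchet on the bolt, still set to loosen, let go of it, and do not disturb anything else on the bench.

Things in the scene. Friction and masses are not known exactly. Their poses are not given: they have to be found in the camera images.
- machine: stainless mincer drive unit on the bench. Origin: on the bench, on the axis of its front hold-down bolt; x points from the bolt into the machine, z up. The bolt stands in a 10 mm thick lug between two upright cheek plates, 76 mm high, at y = +-60 mm, from x = 5 mm back to the motor housing (front face at x = 120 mm, 200 mm wide, 196 mm high)
- bolt_axis (a point): point on the axis of the bolt at the top of the socket, 51 mm above the bench; the ratchet turns about the vertical line through it. The socket covers the bolt's hex head and has a yellow paint stripe
- bolt (a joint): turn of the bolt (with socket), rad, 0 at the start; grows anticlockwise seen from above, which LOOSENS it (ordinary right-hand thread); negative = tightened further. About 2 N m of friction resists it all the way (12 N at the grip)
- ratchet (a joint): angle of the ratchet handle about the bolt, rad; 0 = handle points along the machine's -x; grows anticlockwise from above; free from -1.48 to 1.48, so the bolt needs two strokes or more. The ratchet is locked onto the bolt and stays there. 18 teeth: up to 0.35 rad of a driving stroke is lost before a tooth takes hold; clicking back takes under 0.3 N m
- grip (a point): point on the centre line of the ratchet's level handle, 175 mm from the bolt axis, 63 mm above the bench; x points along the handle to the bolt, y to the left seen that way, z up. Black rubber grip with red bands, 27 mm thick, from 120 to 235 mm from the bolt axis; from 54 to 120 mm a 16 mm steel shank. The steel head is 53 mm across, its top 75 mm above the bench
- pivot (a point): the red selector's pivot: on the handle's centre line, 35 mm from the bolt axis towards the handle, 80 mm above the bench. The selector swings about it 0.45 rad either way between two hard stops. Left stop (seen from the handle end): handle drives the bolt anticlockwise and clicks back clockwise; right stop: the reverse; part-way over it may hold or drive both ways
- fin (a point): centre of the selector's upright red thumb fin, 42 mm from the pivot on the side away from the handle, 14 mm long, 9 mm thick, 76 to 97 mm above the bench. At the stops it is 18 mm off the handle's centre line; now it is at or near the right one (tighten). No snap: friction, 3.5 to 5 N at the fin, holds it anywhere, so push it left by feel to the stop; over 15 N forces it
- plate_stack: pile of eleven white plates with a green-grey rim, 190 mm across, 110 mm high; origin under its centre
- plate: one such plate, 190 mm across, 20 mm high; origin under its centre
- jar_a: dark red jam jar with black lid and white label, 68 mm across, 97 mm high; origin under its centre
- jar_b: a second jam jar like jar_a
- ring_nut: aluminium ring nut of the mincer head, 90 mm across, 34 mm high, lying flat; origin under its centre
- mincer_disc: steel perforated mincer disc, 70 mm across, 7 mm thick, lying flat; origin under its centre
- bolt_dish: round steel dish, 104 mm across, 26 mm high, holding the two rear bolts already taken out; origin under its centre
- spare_socket: loose steel socket standing on end, 25 mm across, 40 mm high; origin under its centre

How it is judged:
By the outcome, as a careful person would: the job done as asked, in the order asked, and still so for the second after the job is handed in, with the robot touching nothing.
It also fails if it takes over 72 s, if anything falls off the work surface, if the arm or the gripper's body presses on something with over 40 N, if the wrist force passes 120 N, or if a joint passes its speed limit or range.

## Working session

There is one attempt and no reset: what is moved stays moved. The work goes in short steps, Python scripts to look and compute and a tool call to move; the robot and the scene stay as the last step left them, time stands still between calls to the robot, and variables do not carry over. Pictures are saved under pics/ and viewed, and the job is handed in when it is done.

Besides the shell and the picture viewer there is one more tool, called after "Call:" by a JSON object that holds its "op" and its "data", one argument or row to a line. send_rows: Moves the arm, as the interface text tells. Its arguments: {"type":"object","properties":{"commands":{"type":"array"}},"required":["commands"]}

```bash
ls; mkdir -p pics
python3 - <<'E'
from rig import readout, eyes, ticket
import cv2
print(readout.state())
for n in ["scene","top"]:
    cv2.imwrite(f"pics/{n}0.png",eyes.grab_frame(n)); c=eyes.calibration(n); print(n,c)
print(eyes.calibration("wrist"))
E
```

```text
pics
{'time': 0.0, 'joint_pos': array([-1.14800363e+00,  3.14268042e-01, -4.80744342e-02,  1.21020732e+00,
        3.35552924e-05,  1.57081397e+00]), 'qvel': array([ 1.16986223e-04,  5.12215926e-05, -1.18547930e-04,  1.58001419e-04,
        1.00996710e-03, -8.07323792e-04]), 'tau': array([ 1.11627654e-03, -5.39584136e+01,  3.39751303e+01,  1.91883993e-02,
        1.71374736e-04,  6.49137384e-07]), 'eef_pos': array([ 245.9563725 , -546.63209656,  230.41142121]), 'eef_rot': array([ 9.77740356e-01,  2.09816649e-01, -1.67564929e-04, -8.60737929e-04]), 'force': array([-0.28705912,  0.1604659 ,  0.64076568]), 'wrist_torque': array([-0.00238386, -0.02213483, -0.01381236]), 'finger_gap': 85.35110533165597}
scene {'K': array([[510.15817342,   0.        , 283.79261468],
       [  0.        , 510.15817342, 211.08494165],
       [  0.        ,   0.        ,   1.        ]]), 'D': array([-0.04586665,  0.        ,  0.        ,  0.        ,  0.        ]), 'T': array([[-3.76069599e-01,  6.00245963e-01, -7.05886989e-01,
         1.67307226e+03],
       [ 9.26546782e-01,  2.36128619e-01, -2.92838415e-0
[... 682 characters left out ...]
 1.30284255e+03],
       [ 0.00000000e+00,  0.00000000e+00,  0.00000000e+00,
         1.00000000e+00]])}
{'K': array([[349.58961661,   0.        , 274.56667318],
       [  0.        , 349.58961661, 213.25720374],
       [  0.        ,   0.        ,   1.        ]]), 'D': array([-0.03269782,  0.        ,  0.        ,  0.        ,  0.        ]), 'T_tool_cam': array([[ 7.40839774e-04, -9.55281965e-01, -2.95695481e-01,
         7.51625783e+01],
       [ 9.99999657e-01,  5.98185016e-04,  5.72900746e-04,
        -5.45652019e-03],
       [-3.70401145e-04, -2.95695804e-01,  9.55282081e-01,
        -1.43038384e+02],
       [ 0.00000000e+00,  0.00000000e+00,  0.00000000e+00,
         1.00000000e+00]])}
```

View pics/scene0.png

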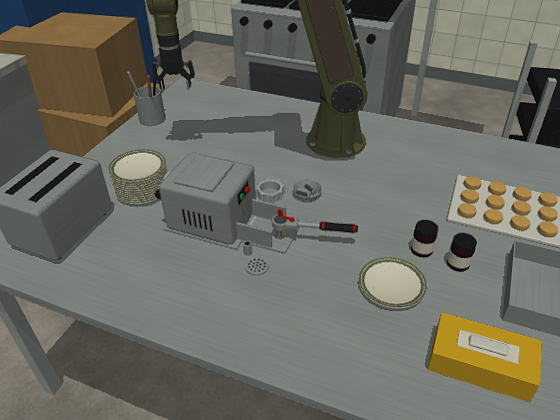

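View pics/top0.png

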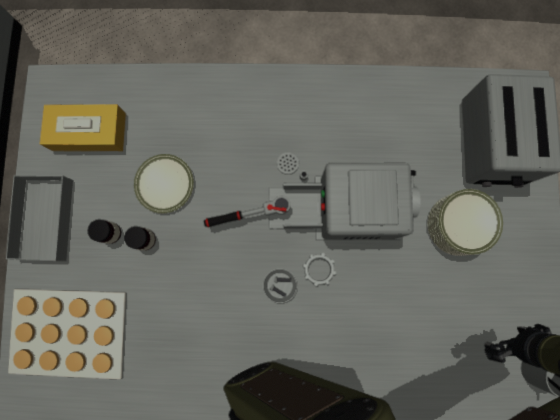

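Run:
```python
import cv2
a=cv2.imread("pics/top0.png")[140:310,190:340]; cv2.imwrite("pics/top0z.png",cv2.resize(a,None,fx=5,fy=3.5 if 0 else 5,interpolation=cv2.INTER_CUBIC)[:600*2][:,:750][80:680])
a=cv2.imread("pics/scene0.png")[180:280,230:370]; cv2.imwrite("pics/scene0z.png",cv2.resize(a,None,fx=5.5,fy=5.5,interpolation=cv2.INTER_CUBIC))
```

```text
(no output)
```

View pics/top0z.png

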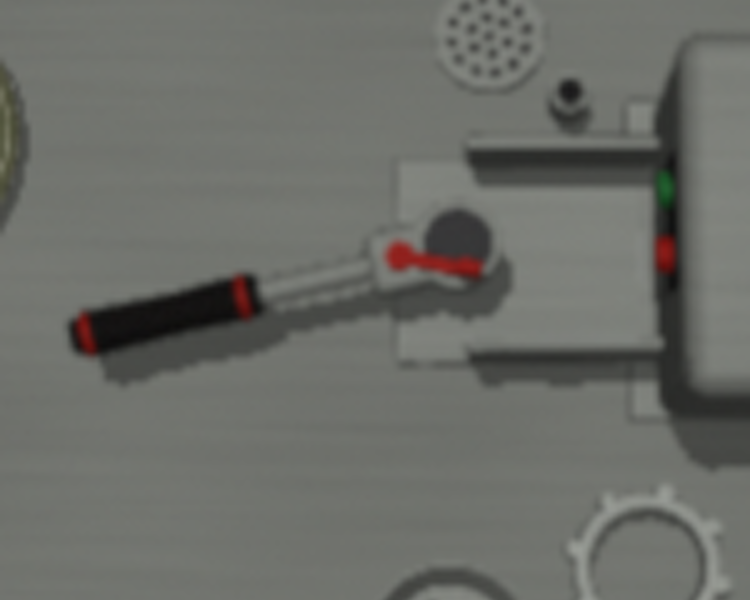

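View pics/scene0z.png

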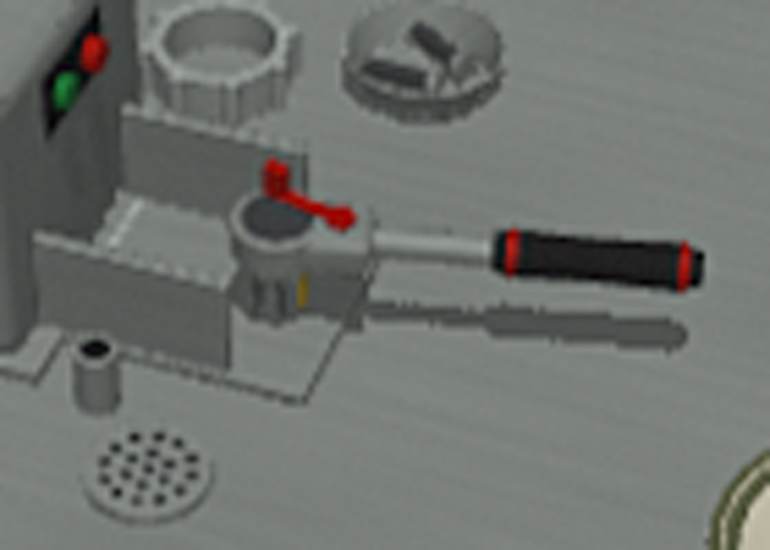

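```bash
cat > h.py <<'E'
import numpy as np, cv2
from rig import readout, eyes, ticket
from scipy.spatial.transform import Rotation as R
def cam(n,st=None):
    c=eyes.calibration(n)
    if n!="wrist": return c["K"],c["D"],c["T"]
    st=st or readout.state(); T=np.eye(4); T[:3,:3]=R.from_quat(st["eef_rot"]).as_matrix(); T[:3,3]=st["eef_pos"]
    return c["K"],c["D"],T@c["T_tool_cam"]
def ray(c,uv,z):
    K,D,T=c; p=cv2.undistortPoints(np.array([[uv]],float),K,D)[0,0]
    d=T[:3,:3]@[p[0],p[1],1]; return T[:3,3]+d*(z-T[2,3])/d[2]
def proj(c,X):
    K,D,T=c; Ti=np.linalg.inv(T)
    return cv2.projectPoints(np.atleast_2d(X).astype(float),cv2.Rodrigues(Ti[:3,:3])[0],Ti[:3,3],K,D)[0][:,0]
def world(tx,ty,th,X): # machine coords->world
    X=np.atleast_2d(X).astype(float); c,s=np.cos(th),np.sin(th)
    return np.c_[tx+c*X[:,0]-s*X[:,1],ty+s*X[:,0]+c*X[:,1],X[:,2]]
E
python3 - <<'E'
from h import *
c=cam("top"); s=cam("scene")
P=lambda u,v:(190+u/5-.4,140+(v+80)/5-.4)
S=lambda u,v:(230+u/5.5-.4,180+v/5.5-.4)
print("TOP")
for n,uv,z in [("gripend",(72,342),63),("gripfront",(258,294),63),("headtop",(458,238),75),("pivot",(399,257),80),("fin",(476,268),97),("cheekL",(467,352),76),("cheekR",(467,136),76),("baseL",(397,362),5),("baseR",(397,160),5)]:
    print(n,ray(c,P(*uv),z).round(1))
print("SCENE")
for n,uv,z in [("gripend",(704,267),63),("gripfront",(498,250),63),("headtop",(276,218),75),("pivot",(342,217),80),("fin",(277,163),97),("cheekL",(306,150),76),("cheekR",(230,287),76)]:
    print(n,ray(s,S(*uv),z).round(1))
E
```

```text
TOP
gripend [536.3 235.4  63. ]
gripfront [566.6 125.9  63. ]
headtop [600.1   8.1  75. ]
pivot [587.5  42.3  80. ]
fin [579.3  -2.7  97. ]
cheekL [532.8   1.7  76. ]
cheekR [660.9   3.8  76. ]
baseL [533.3  45.    5. ]
baseR [659.8  47.5   5. ]
SCENE
gripend [537.  233.7  63. ]
gripfront [565.  124.2  63. ]
headtop [597.7   5.4  75. ]
pivot [588.9  41.2  80. ]
fin [577.9  -1.8  97. ]
cheekL [538.2  -0.7  76. ]
cheekR [660.    4.4  76. ]
```

```bash
cat >> h.py <<'E'
def pose():
    st=readout.state(); M=R.from_quat(st["eef_rot"]).as_matrix()
    return st,np.array(st["eef_pos"]),M,np.arctan2(M[1,0],M[0,0])
def rows(tg,g,base=None):
    """tg: list of (x,y,z,ang) world; base: commanded pose (x,y,z,ang), tool assumed vertical"""
    st,p,M,a=pose()
    if base is not None:
        p=np.array(base[:3]);a=base[3]; M=np.array([[np.cos(a),np.sin(a),0],[np.sin(a),-np.cos(a),0],[0,0,-1]])
    for t in tg:
        d=M.T@(np.array(t[:3])-p)/1000; w=-(t[3]-a)
        print([[round(float(v),4) for v in d],round(float(w),3),g])
def show():
    st,p,M,a=pose(); print("t",round(st["time"],2),"p",p.round(1),"ang",round(a,3),"F",np.round(st["force"],1),"tq",np.round(st["wrist_torque"],2),"gap",round(st["finger_gap"],1),"tz",M[:,2].round(3))
E
python3 - <<'E'
from h import *
show()
p0=np.array([246.2,-547.2,231.3,.423]);p1=np.array([540,-5,200,1.571])
L=[p0+(p1-p0)*k/18 for k in range(1,19)]
rows(L,0.0,base=p0)
E
```

```text
t 0.1 p [ 246.  -546.7  230.5] ang 0.423 F [ 0.1 -0.2 -0.1] tq [0.   0.02 0.04] gap 85.4 tz [-0.001  0.001 -1.   ]
[[0.0272, -0.0208, 0.0017], -0.064, 0.0]
[[0.0545, -0.0415, 0.0035], -0.128, 0.0]
[[0.0817, -0.0623, 0.0052], -0.191, 0.0]
[[0.109, -0.0831, 0.007], -0.255, 0.0]
[[0.1362, -0.1038, 0.0087], -0.319, 0.0]
[[0.1635, -0.1246, 0.0104], -0.383, 0.0]
[[0.1907, -0.1454, 0.0122], -0.446, 0.0]
[[0.218, -0.1661, 0.0139], -0.51, 0.0]
[[0.2452, -0.1869, 0.0157], -0.574, 0.0]
[[0.2725, -0.2077, 0.0174], -0.638, 0.0]
[[0.2997, -0.2284, 0.0191], -0.702, 0.0]
[[0.327, -0.2492, 0.0209], -0.765, 0.0]
[[0.3542, -0.27, 0.0226], -0.829, 0.0]
[[0.3815, -0.2907, 0.0243], -0.893, 0.0]
[[0.4087, -0.3115, 0.0261], -0.957, 0.0]
[[0.436, -0.3323, 0.0278], -1.02, 0.0]
[[0.4632, -0.353, 0.0296], -1.084, 0.0]
[[0.4905, -0.3738, 0.0313], -1.148, 0.0]
```

Call:
{"op": "send_rows", "data": {
  "commands": [
    [[0.027,-0.021,0],-0.06,0],
    [[0.054,-0.042,0],-0.12,0],
    [[0.082,-0.062,0],-0.18,0],
    [[0.109,-0.083,0],-0.24,0],
    [[0.136,-0.104,0],-0.3,0]
  ]
}}

```text
time: 0.52
eef_pos: [327.8, -394.9, 230.9]
eef_rot: [0.935, 0.355, -0.0, -0.0]
force: [-0.2, -0.5, 0.5]
finger_gap: 25.5
```

Run:
```python
from h import *
show()
p0=np.array([327.8,-396.5,231,.723]);p1=np.array([540,-5,231,1.571])
rows([p0+(p1-p0)*k/13 for k in range(1,6)],0.0,base=p0)
p0=p0+(p1-p0)*5/13;rows([p0+(p1-p0)*k/8 for k in range(1,6)],0.0,base=p0)
```

```text
t 0.52 p [ 327.8 -394.9  230.9] ang 0.725 F [-0.2 -0.5  0.5] tq [-0.03 -0.03  0.03] gap 25.5 tz [-0.     0.001 -1.   ]
[[0.0322, -0.0118, 0.0], -0.065, 0.0]
[[0.0643, -0.0236, 0.0], -0.13, 0.0]
[[0.0965, -0.0353, 0.0], -0.196, 0.0]
[[0.1287, -0.0471, 0.0], -0.261, 0.0]
[[0.1608, -0.0589, 0.0], -0.326, 0.0]
[[0.0342, -0.0009, 0.0], -0.065, 0.0]
[[0.0685, -0.0017, 0.0], -0.13, 0.0]
[[0.1027, -0.0026, 0.0], -0.196, 0.0]
[[0.137, -0.0034, 0.0], -0.261, 0.0]
[[0.1712, -0.0043, 0.0], -0.326, 0.0]
```

Call:
{"op": "send_rows", "data": {
  "commands": [
    [[0.032,-0.012,0],-0.065,0],
    [[0.064,-0.024,0],-0.13,0],
    [[0.096,-0.036,0],-0.195,0],
    [[0.128,-0.048,0],-0.26,0],
    [[0.16,-0.06,0],-0.325,0]
  ]
}}

```text
time: 0.93
eef_pos: [408.1, -244.0, 231.1]
eef_rot: [0.865, 0.502, -0.0, -0.0]
force: [0.2, -0.5, 0.5]
finger_gap: 0.2
```

Call:
{"op": "send_rows", "data": {
  "commands": [
    [[0.034,-0.001,0],-0.065,0],
    [[0.068,-0.002,0],-0.13,0],
    [[0.102,-0.003,0],-0.195,0],
    [[0.137,-0.004,0],-0.26,0],
    [[0.171,-0.004,0],-0.325,0]
  ]
}}

```text
time: 1.35
eef_pos: [490.0, -93.8, 231.1]
eef_rot: [0.772, 0.635, -0.0, -0.0]
force: [-0.6, -0.3, -0.0]
finger_gap: 0.0
```

Run:
```python
from h import *
show()
st,p,M,a=pose()
rows([(540,0,231,1.571)],0.0)
cv2.imwrite("pics/w1.png",eyes.grab_frame("wrist"))
```

```text
t 1.35 p [490.  -93.8 231.1] ang 1.376 F [-0.6 -0.3 -0. ] tq [-0.04 -0.01  0.01] gap 0.0 tz [-0.001  0.    -1.   ]
[[0.1017, 0.031, 0.0001], -0.195, 0.0]
```

View pics/w1.png

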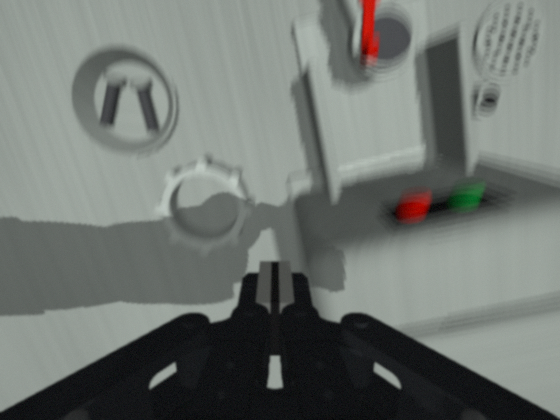

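Call:
{"op": "send_rows", "data": {
  "commands": [
    [[0.034,0.009,0],-0.065,0],
    [[0.068,0.018,0],-0.13,0],
    [[0.1,0.027,0],-0.195,0],
    [[0.1,0.027,0.03],-0.195,0],
    [[0.1,0.027,0.03],-0.195,0]
  ]
}}

```text
time: 1.82
eef_pos: [534.0, -1.3, 197.0]
eef_rot: [0.707, 0.707, -0.002, -0.002]
force: [-1.3, 0.4, -1.5]
finger_gap: 0.3
```

Run:
```python
from h import *
show()
c=cam("wrist")
im=eyes.grab_frame("wrist")
print(proj(c,[[598.5,7,75],[589.3,40.8,80],[580,-1,97],[538,125,63]]).round())
cv2.imwrite("pics/w2.png",im)
```

```text
t 1.82 p [534.   -1.3 197. ] ang 1.571 F [-1.3  0.4 -1.5] tq [-0.01  0.09 -0.01] gap 0.3 tz [-0.006 -0.    -1.   ]
[[358. 195.]
 [351. 152.]
 [339. 213.]
 [282.  32.]]
```

View pics/w2.png

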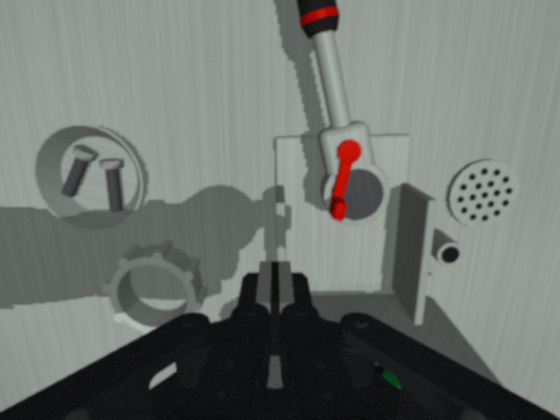

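Run:
```python
from h import *
show()
c=cam("wrist")
for n,uv,z in [("bolt",(357.5,194),75),("piv",(348.5,151),81),("fin",(337.5,208),97),("gripband",(319,17),70),("shank",(344,128),71)]: print(n,ray(c,uv,z).round(1))
rows([(545,2,z,1.571) for z in (165,130,100,100)],0.0)
```

```text
t 1.87 p [533.6  -2.3 198.7] ang 1.569 F [-0.2 -0.6 -0.2] tq [0.02 0.03 0.04] gap -0.2 tz [-0.006 -0.    -1.   ]
bolt [597.8   6.3  75. ]
piv [587.5  40.6  81. ]
fin [578.7   1.3  97. ]
gripband [563.8 132.5  70. ]
shank [585.1  56.6  71. ]
[[0.0043, 0.0116, 0.0336], -0.002, 0.0]
[[0.0043, 0.0118, 0.0686], -0.002, 0.0]
[[0.0043, 0.012, 0.0986], -0.002, 0.0]
[[0.0043, 0.012, 0.0986], -0.002, 0.0]
```

Call:
{"op": "send_rows", "data": {
  "commands": [
    [[0.004,0.01,0.033],0,0],
    [[0.004,0.01,0.066],0,0],
    [[0.004,0.01,0.1],0,0],
    [[0.004,0.01,0.1],0,0],
    [[0.004,0.01,0.1],0,0]
  ]
}}

```text
time: 2.28
eef_pos: [544.1, 0.2, 101.0]
eef_rot: [0.709, 0.705, -0.001, -0.001]
force: [0.3, 0.3, 1.0]
finger_gap: -0.2
```

Run:
```python
from h import *
show()
c=cam("wrist")
im=eyes.grab_frame("wrist")
cv2.imwrite("pics/w3.png",im)
rows([(545,2,85,1.571)],0.0)
```

```text
t 2.28 p [5.441e+02 2.000e-01 1.010e+02] ang 1.566 F [0.3 0.3 1. ] tq [0.02 0.03 0.02] gap -0.2 tz [-0.004 -0.    -1.   ]
[[0.0016, -0.001, 0.0177], -0.005, 0.0]
```

View pics/w3.png

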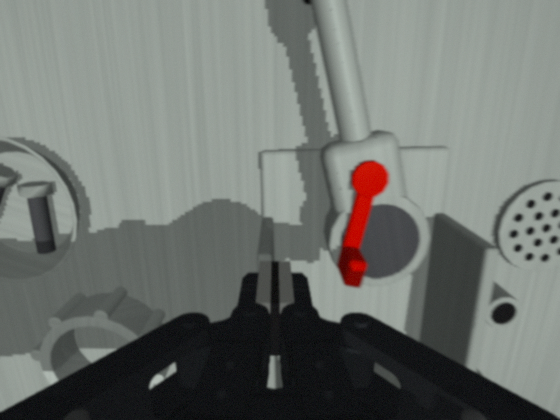

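Call:
{"op": "send_rows", "data": {
  "commands": [
    [[0.001,0,0.008],0,0],
    [[0.001,0,0.016],0,0],
    [[0.001,0.004,0.016],0,0],
    [[0.001,0.008,0.016],0,0],
    [[0.001,0.008,0.016],0,0]
  ]
}}

```text
time: 2.75
eef_pos: [555.4, 2.1, 86.0]
eef_rot: [0.708, 0.706, 0.001, 0.001]
force: [0.5, 0.7, 0.4]
finger_gap: -0.5
```

Run:
```python
from h import *
show()
im=eyes.grab_frame("wrist")
cv2.imwrite("pics/w4.png",im)
```

```text
t 2.75 p [555.4   2.1  86. ] ang 1.568 F [0.5 0.7 0.4] tq [-0.06 -0.03 -0.03] gap -0.5 tz [ 0.002 -0.    -1.   ]
```

View pics/w4.png

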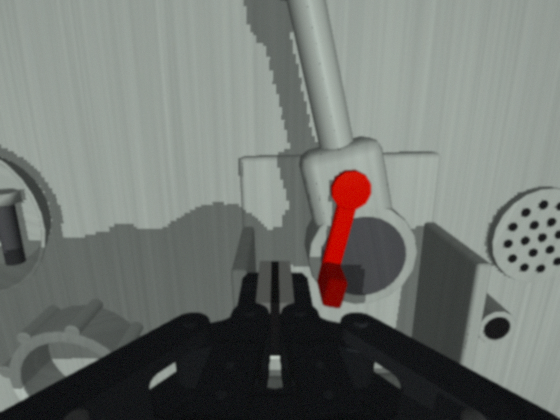

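Call:
{"op": "send_rows", "data": {
  "commands": [
    [[0,0.0015,0],0,0],
    [[0,0.003,0],0,0],
    [[0,0.0045,0],0,0],
    [[0,0.006,0],0,0],
    [[0,0.006,0],0,0]
  ]
}}

```text
time: 3.22
eef_pos: [560.3, 2.1, 85.4]
eef_rot: [0.708, 0.706, 0.0, 0.0]
force: [-0.4, -0.2, 0.3]
finger_gap: 0.5
```

Call:
{"op": "send_rows", "data": {
  "commands": [
    [[0,0.001,0],0,0],
    [[0,0.002,0],0,0],
    [[0,0.003,0],0,0],
    [[0,0.004,0],0,0],
    [[0,0.005,0],0,0]
  ]
}}

```text
time: 3.63
eef_pos: [564.2, 1.9, 85.1]
eef_rot: [0.708, 0.706, -0.001, -0.0]
force: [-2.9, -0.9, 1.5]
finger_gap: 0.1
```

Call:
{"op": "send_rows", "data": {
  "commands": [
    [[0,0.001,0],0,0],
    [[0,0.002,0],0,0],
    [[0,0.003,0],0,0],
    [[0,0.004,0],0,0],
    [[0,0.005,0],0,0]
  ]
}}

```text
time: 4.05
eef_pos: [569.8, 1.9, 85.1]
eef_rot: [0.708, 0.706, -0.0, -0.0]
force: [-4.0, -2.3, 0.4]
finger_gap: -0.2
```

Call:
{"op": "send_rows", "data": {
  "commands": [
    [[0,0.001,0],0,0],
    [[0,0.002,0],0,0],
    [[0,0.003,0],0,0],
    [[0,0.004,0],0,0],
    [[0,0.005,0],0,0]
  ]
}}

```text
time: 4.47
eef_pos: [574.7, 1.9, 85.2]
eef_rot: [0.708, 0.706, -0.0, -0.0]
force: [-3.8, -2.2, 0.7]
finger_gap: -0.1
```

Call:
{"op": "send_rows", "data": {
  "commands": [
    [[0.0002,0.001,0],0,0],
    [[0.0004,0.002,0],0,0],
    [[0.0006,0.003,0],0,0],
    [[0.0008,0.004,0],0,0],
    [[0.001,0.005,0],0,0]
  ]
}}

```text
time: 4.88
eef_pos: [580.1, 3.1, 85.3]
eef_rot: [0.708, 0.706, 0.0, -0.0]
force: [-3.6, -2.4, -0.7]
finger_gap: -0.4
```

Call:
{"op": "send_rows", "data": {
  "commands": [
    [[0.0002,0.001,0],0,0],
    [[0.0004,0.002,0],0,0],
    [[0.0006,0.003,0],0,0],
    [[0.0008,0.004,0],0,0],
    [[0.001,0.005,0],0,0]
  ]
}}

```text
time: 5.3
eef_pos: [585.1, 4.1, 85.3]
eef_rot: [0.708, 0.706, 0.0, -0.0]
force: [-3.6, -2.1, 0.1]
finger_gap: -0.1
```

Run:
```python
from h import *
show()
im=eyes.grab_frame("wrist")
cv2.imwrite("pics/w5.png",im)
```

```text
t 5.3 p [585.1   4.1  85.3] ang 1.568 F [-3.6 -2.1  0.1] tq [-0.5   0.84 -0.01] gap -0.1 tz [-0.  0. -1.]
```

View pics/w5.png

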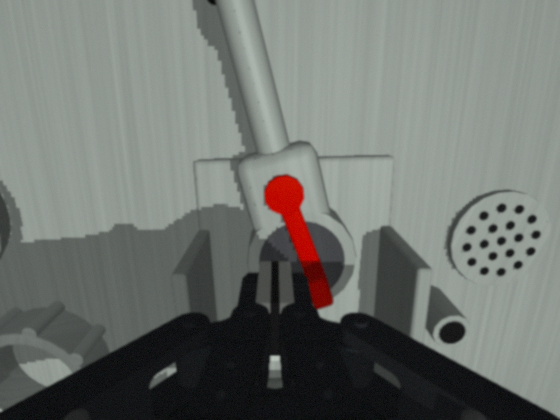

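Call:
{"op": "send_rows", "data": {
  "commands": [
    [[0.0002,0.001,0],0,0],
    [[0.0004,0.002,0],0,0],
    [[0.0006,0.003,0],0,0],
    [[0.0008,0.004,0],0,0],
    [[0.001,0.005,0],0,0]
  ]
}}

```text
time: 5.77
eef_pos: [589.9, 5.4, 85.2]
eef_rot: [0.708, 0.706, 0.0, -0.0]
force: [-4.0, -0.3, 1.1]
finger_gap: -0.1
```

Call:
{"op": "send_rows", "data": {
  "commands": [
    [[0.0001,0.0005,0],0,0],
    [[0.0002,0.001,0],0,0],
    [[0.0003,0.0015,0],0,0],
    [[0.0004,0.002,0],0,0],
    [[0.0005,0.0025,0],0,0]
  ]
}}

```text
time: 6.18
eef_pos: [592.1, 6.1, 85.2]
eef_rot: [0.708, 0.706, 0.0, -0.001]
force: [-5.2, 1.1, 0.3]
finger_gap: -0.1
```

Call:
{"op": "send_rows", "data": {
  "commands": [
    [[0.0001,0.0005,0],0,0],
    [[0.0002,0.001,0],0,0],
    [[0.0003,0.0015,0],0,0],
    [[0.0004,0.002,0],0,0],
    [[0.0005,0.0025,0],0,0]
  ]
}}

```text
time: 6.6
eef_pos: [594.2, 7.0, 85.1]
eef_rot: [0.708, 0.706, 0.0, -0.001]
force: [-6.4, 2.5, 1.0]
finger_gap: -0.3
```

Run:
```python
from h import *
show()
c=cam("wrist")
im=eyes.grab_frame("wrist")
cv2.imwrite("pics/w6.png",im)
p=np.array([589.3,40.8]); 
for phi in (.2,.25,.3):
  d=np.array([np.sin(phi-.0),-np.cos(phi)]);l=np.array([-d[1],d[0]]); b=np.array([598,6.7]); pv=b-35*d
  f=pv+42*(np.cos(.45)*d+np.sin(.45)*l)
  print(phi,f,proj(c,[[*b,75],[*pv,80],[*f,97],[*(b-60*d),71],[*(b-110*d),71]]).round())
```

```text
t 6.6 p [594.2   7.   85.1] ang 1.568 F [-6.4  2.5  1. ] tq [0.48 1.31 0.08] gap -0.3 tz [-0.001  0.002 -1.   ]
0.2 [616.46440246   7.56681069] [[283. 269.]
 [268. 203.]
 [328. 290.]
 [257. 145.]
 [230.  23.]]
0.25 [616.39800429   8.48856289] [[283. 269.]
 [264. 204.]
 [328. 288.]
 [250. 146.]
 [217.  27.]]
0.3 [616.28562069   9.40584463] [[283. 269.]
 [260. 205.]
 [328. 286.]
 [244. 148.]
 [205.  31.]]
```

View pics/w6.png

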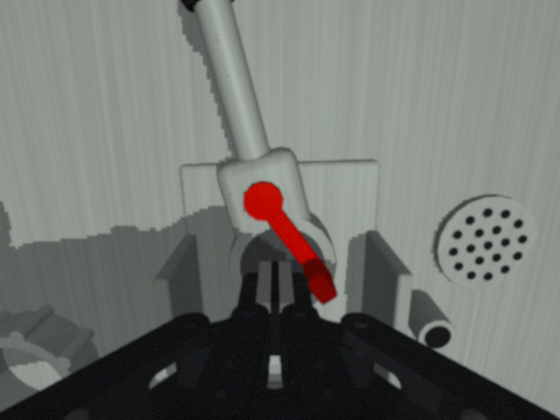

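Call:
{"op": "send_rows", "data": {
  "commands": [
    [[0,0.0004,0],0,0],
    [[0,0.0008,0],0,0],
    [[0,0.0012,0],0,0],
    [[0,0.0012,0],0,0]
  ]
}}

```text
time: 6.98
eef_pos: [595.1, 7.4, 85.0]
eef_rot: [0.708, 0.706, 0.0, -0.002]
force: [-7.8, 3.4, 2.4]
finger_gap: 0.3
```

Call:
{"op": "send_rows", "data": {
  "commands": [
    [[0,0.0004,0],0,0],
    [[0,0.0008,0],0,0],
    [[0,0.0012,0],0,0],
    [[0,0.0012,0],0,0]
  ]
}}

```text
time: 7.32
eef_pos: [596.1, 7.6, 85.0]
eef_rot: [0.708, 0.706, 0.0, -0.002]
force: [-7.5, 3.5, 2.5]
finger_gap: 0.1
```

Call:
{"op": "send_rows", "data": {
  "commands": [
    [[0.0004,0.0004,0],0,0],
    [[0.0008,0.0008,0],0,0],
    [[0.0012,0.0012,0],0,0],
    [[0.0012,0.0012,0],0,0]
  ]
}}

```text
time: 7.65
eef_pos: [596.7, 7.7, 84.9]
eef_rot: [0.708, 0.706, -0.001, -0.001]
force: [-9.3, 0.3, 3.5]
finger_gap: 0.1
```

Run:
```python
from h import *
show()
c=cam("wrist")
im=eyes.grab_frame("wrist")
cv2.imwrite("pics/w7.png",im[100:380,100:480])
cv2.imwrite("pics/t7.png",cv2.resize(eyes.grab_frame("top")[140:310,190:340],None,fx=5,fy=5,interpolation=cv2.INTER_CUBIC)[80:680])
```

```text
t 7.65 p [596.7   7.7  84.9] ang 1.568 F [-9.3  0.3  3.5] tq [0.06 1.92 0.02] gap 0.1 tz [-0.003  0.001 -1.   ]
```

View pics/w7.png

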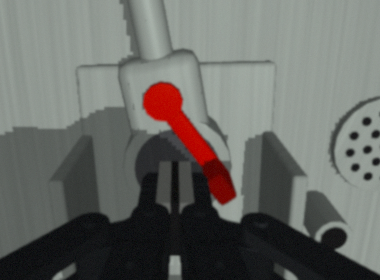

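View pics/t7.png

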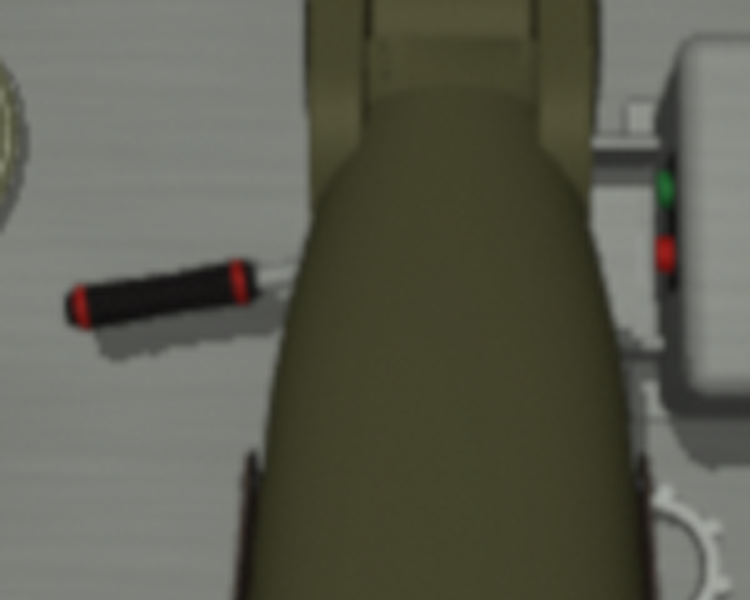

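Run:
```python
from h import *
show()
c=cam("wrist")
im=eyes.grab_frame("wrist")
z=im[0:340,150:400]
cv2.imwrite("pics/w8.png",cv2.resize(z,(0,0),fx=2.35,fy=1.76*1,interpolation=cv2.INTER_CUBIC))
hsv=cv2.cvtColor(im,cv2.COLOR_BGR2HSV); m=((hsv[...,0]<8)|(hsv[...,0]>172))&(hsv[...,1]>150)&(hsv[...,2]>40)
m[:150]=0; print(m.sum()); ys,xs=np.nonzero(m)
for r in range(180,310,8):
    x=np.nonzero(m[r])[0]
    if len(x): print(r,x.min(),x.max())
g=cv2.cvtColor(im,cv2.COLOR_BGR2GRAY)
for r in (10,40,70,100,130): print(r,g[r,180:290:3])
```

```text
t 7.75 p [596.7   7.7  85. ] ang 1.568 F [-9.6  0.6  2.9] tq [0.16 1.84 0.  ] gap -0.2 tz [-0.003  0.001 -1.   ]
3180
188 249 276
196 244 280
204 243 281
212 247 282
220 260 288
228 272 294
236 277 301
244 284 307
252 290 313
260 296 318
268 303 325
276 305 329
284 308 331
292 310 334
300 318 329
10 [151 147 146 138  96  98  97  98  98  89  98 121 135 143 153 164 170 164
 153 144 134 115 119 149 149 148 151 152 151 147 151 152 155 150 147 150
 147]
40 [153 149 144 148 150 149 112  97  99  96  98  91  97 118 135 145 152 166
 171 166 155 144 134 116 128 151 152 155 152 151 152 151 155 151 149 150
 150]
70 [152 154 148 144 149 147 150 151 154 155 149 127 101  92  96 117 136 144
 151 165 173 167 153 145 135 114 139 157 157 153 155 153 158 154 151 152
 152]
100 [150 156 153 147 146 149 147 153 151 153 154 151 152 125  97  97  93 116
 134 144 153 167 173 167 154 147 131 112 146 154 157 154 156 153 151 153
 154]
130 [154 153 157 153 147 149 151 152 151 151 155 154 155 152 150 143  97  98
  90 115 132 146 152 164 172 168 154 145 130 109 150 153 158 153 151 155
 154]
```

View pics/w8.png

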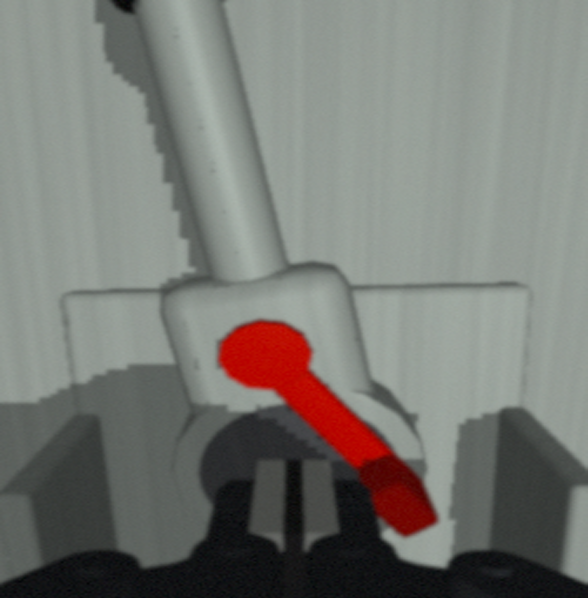

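Run:
```python
from h import *
c=cam("wrist")
a=ray(c,(229,10),63);b=ray(c,(252,130),63);d=(b-a)[:2];ha=np.arctan2(d[1],d[0])
pv=ray(c,(262,202),81)
for z in (79,81,83):
  l1=ray(c,(282.5,228),z);l2=ray(c,(307,260),z);e=(l2-l1)[:2];la=np.arctan2(e[1],e[0])
  q=(l2-pv)[:2]
  print(z,"handle phi",ha+np.pi/2+0, "rel lever",la-ha, np.arctan2(q[1],q[0])-ha, pv.round(1), l2.round(1))
```

```text
79 handle phi 0.17445114182254162 rel lever 0.45367805201254563 0.4487087071761817 [591.   42.7  81. ] [611.5  14.1  79. ]
81 handle phi 0.17445114182254162 rel lever 0.45367805201254174 0.45980065750383403 [591.   42.7  81. ] [611.3  15.   81. ]
83 handle phi 0.17445114182254162 rel lever 0.45367805201254296 0.4714629763164109 [591.   42.7  81. ] [611.2  15.9  83. ]
```

Call:
{"op": "send_rows", "data": {
  "commands": [
    [[0,-0.006,0],0,0],
    [[0,-0.015,0],0,0],
    [[0,-0.03,0],0,0],
    [[0,-0.035,-0.02],0,0],
    [[0,-0.035,-0.05],0,0]
  ]
}}

```text
time: 8.22
eef_pos: [560.4, 7.4, 133.4]
eef_rot: [0.708, 0.706, -0.002, -0.002]
force: [0.2, -0.4, 0.9]
finger_gap: -0.2
```

Run:
```python
from h import *
show()
b=np.array([598,6.7])
# above the grip at ang: outward direction angle pi/2+phi+0.0
for phi in (.1745,):
  u=np.array([-np.sin(phi),np.cos(phi)]); g=b+170*u; print("grip",g)
  rows([(g[0],g[1],z,np.pi/2+phi) for z in (140,100)],.06)
```

```text
t 8.22 p [560.4   7.4 133.4] ang 1.568 F [ 0.2 -0.4  0.9] tq [-0.03 -0.01 -0.03] gap -0.2 tz [-0.005  0.    -1.   ]
grip [568.48532206 174.11828988]
[[0.1667, 0.0075, -0.0066], -0.177, 0.06]
[[0.1667, 0.0077, 0.0334], -0.177, 0.06]
```

Call:
{"op": "send_rows", "data": {
  "commands": [
    [[0.034,0.002,-0.01],-0.04,0.05],
    [[0.07,0.003,-0.01],-0.08,0.05],
    [[0.105,0.005,-0.01],-0.12,0.05],
    [[0.14,0.007,-0.01],-0.16,0.05],
    [[0.167,0.008,-0.007],-0.177,0.05]
  ]
}}

```text
time: 8.63
eef_pos: [573.6, 177.3, 143.9]
eef_rot: [0.642, 0.767, 0.002, 0.001]
force: [0.2, -0.3, -0.4]
finger_gap: 50.0
```

Call:
{"op": "send_rows", "data": {
  "commands": [
    [[0,0,0],0,0.05],
    [[0,0,0.01],0,0.05]
  ]
}}

```text
time: 8.8
eef_pos: [574.0, 176.4, 134.2]
eef_rot: [0.642, 0.767, 0.002, 0.002]
force: [0.0, -0.8, 0.6]
finger_gap: 50.2
```

Run:
```python
from h import *
show()
im=eyes.grab_frame("wrist")
cv2.imwrite("pics/w9.png",im)
cv2.imwrite("pics/t9.png",cv2.resize(eyes.grab_frame("top")[140:310,190:340],None,fx=5,fy=5,interpolation=cv2.INTER_CUBIC)[80:680])
```

```text
t 8.8 p [574.  176.4 134.2] ang 1.747 F [ 0.  -0.8  0.6] tq [ 0.01 -0.08  0.  ] gap 50.2 tz [ 0.005  0.002 -1.   ]
```

View pics/w9.png

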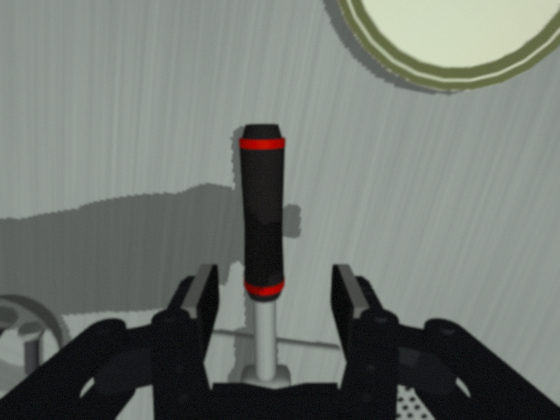

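View pics/t9.png

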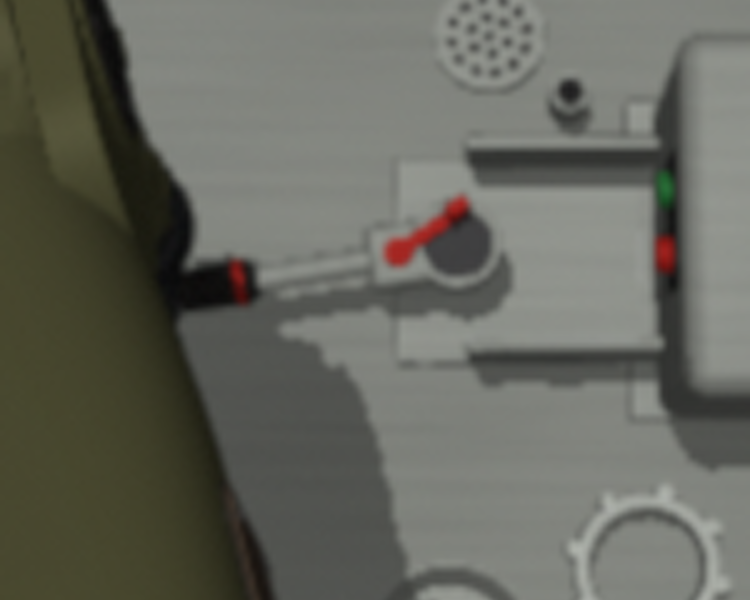

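Call:
{"op": "send_rows", "data": {
  "commands": [
    [[0,-0.006,0.02],0,0.05],
    [[0,-0.006,0.045],0,0.05],
    [[0,-0.006,0.07],0,0.05],
    [[0,-0.006,0.09],0,0.05],
    [[0,-0.006,0.09],0,0.05]
  ]
}}

```text
time: 9.32
eef_pos: [562.9, 170.7, 38.2]
eef_rot: [0.644, 0.765, -0.003, -0.002]
force: [-0.2, 0.1, -0.2]
finger_gap: 49.9
```

Run:
```python
from h import *
show()
im=eyes.grab_frame("wrist")
cv2.imwrite("pics/w10.png",im)
```

```text
t 9.32 p [562.9 170.7  38.2] ang 1.743 F [-0.2  0.1 -0.2] tq [-0.01  0.11  0.01] gap 49.9 tz [-0.006 -0.002 -1.   ]
```

View pics/w10.png

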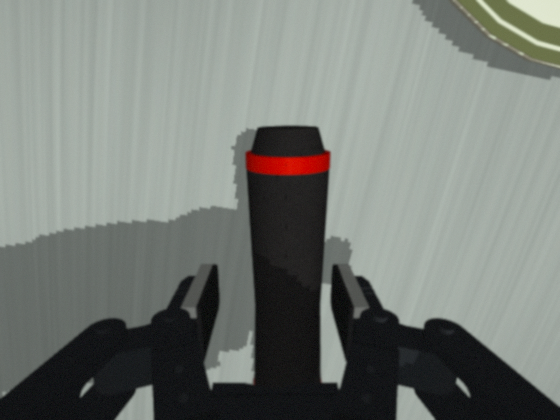

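Call:
{"op": "send_rows", "data": {
  "commands": [
    [[0,0.002,0],0,0.04],
    [[0,0.002,0],0,0.038]
  ]
}}

```text
time: 9.53
eef_pos: [569.8, 173.4, 44.0]
eef_rot: [0.643, 0.766, 0.001, 0.001]
force: [-0.0, -0.0, -0.1]
finger_gap: 38.1
```

Call:
{"op": "send_rows", "data": {
  "commands": [
    [[-0.0005,-0.0135,0],-0.08,0.038],
    [[-0.0022,-0.0269,0],-0.16,0.038],
    [[-0.0048,-0.0402,0],-0.24,0.038],
    [[-0.0086,-0.0532,0],-0.32,0.038],
    [[-0.0133,-0.0658,0],-0.4,0.038]
  ]
}}

```text
time: 9.95
eef_pos: [511.0, 151.5, 45.2]
eef_rot: [0.476, 0.879, 0.005, 0.003]
force: [10.3, 6.4, -6.7]
finger_gap: 38.3
```

Call:
{"op": "send_rows", "data": {
  "commands": [
    [[-0.0005,-0.0135,0],-0.08,0.038],
    [[-0.0022,-0.0269,0],-0.16,0.038],
    [[-0.0048,-0.0402,0],-0.24,0.038],
    [[-0.0086,-0.0532,0],-0.32,0.038],
    [[-0.0133,-0.0658,0],-0.4,0.038]
  ]
}}

```text
time: 10.37
eef_pos: [461.7, 105.7, 45.1]
eef_rot: [0.291, 0.957, 0.005, 0.003]
force: [4.7, 10.4, -2.0]
finger_gap: 37.8
```

Run:
```python
from h import *
show()
im=eyes.grab_frame("wrist")
cv2.imwrite("pics/w11.png",im)
cv2.imwrite("pics/t11.png",cv2.resize(eyes.grab_frame("top")[140:310,190:340],None,fx=5,fy=5,interpolation=cv2.INTER_CUBIC)[80:680])
```

```text
t 10.37 p [461.7 105.7  45.1] ang 2.55 F [ 4.7 10.4 -2. ] tq [ 2.24 -1.   -0.07] gap 37.8 tz [ 0.008  0.009 -1.   ]
```

View pics/w11.png

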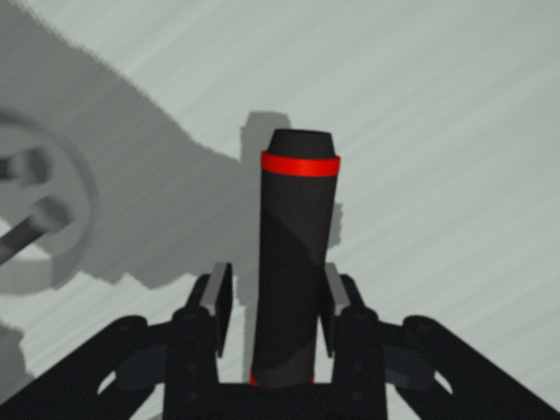

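View pics/t11.png

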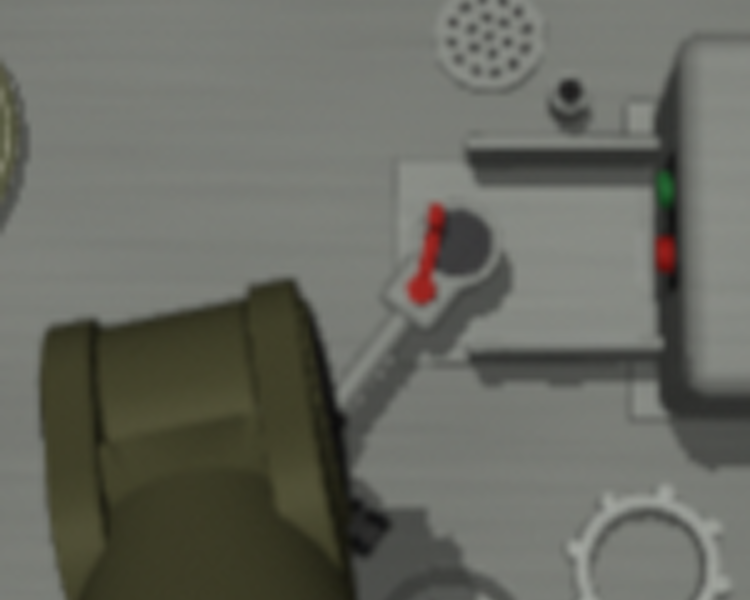

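Call:
{"op": "send_rows", "data": {
  "commands": [
    [[-0.0005,0.0135,0],0.08,0.038],
    [[-0.0022,0.0269,0],0.16,0.038],
    [[-0.0035,0.034,0],0.2,0.038]
  ]
}}

```text
time: 10.72
eef_pos: [482.2, 129.4, 44.4]
eef_rot: [0.39, 0.921, 0.001, 0.002]
force: [0.5, 0.7, 0.6]
finger_gap: 37.8
```

Call:
{"op": "send_rows", "data": {
  "commands": [
    [[-0.0005,0.0135,0],0.08,0.038],
    [[-0.0022,0.0269,0],0.16,0.038],
    [[-0.0048,0.0402,0],0.24,0.038],
    [[-0.0086,0.0532,0],0.32,0.038],
    [[-0.0133,0.0658,0],0.4,0.038]
  ]
}}

```text
time: 11.13
eef_pos: [537.7, 165.6, 44.1]
eef_rot: [0.565, 0.825, 0.001, 0.001]
force: [0.5, 0.3, -0.6]
finger_gap: 38.1
```

Run:
```python
from h import *
show()
cv2.imwrite("pics/t12.png",cv2.resize(eyes.grab_frame("top")[140:310,190:340],None,fx=5,fy=5,interpolation=cv2.INTER_CUBIC)[80:680])
```

```text
t 11.13 p [537.7 165.6  44.1] ang 1.941 F [ 0.5  0.3 -0.6] tq [-0.09  0.07 -0.01] gap 38.1 tz [ 0.003  0.001 -1.   ]
```

View pics/t12.png

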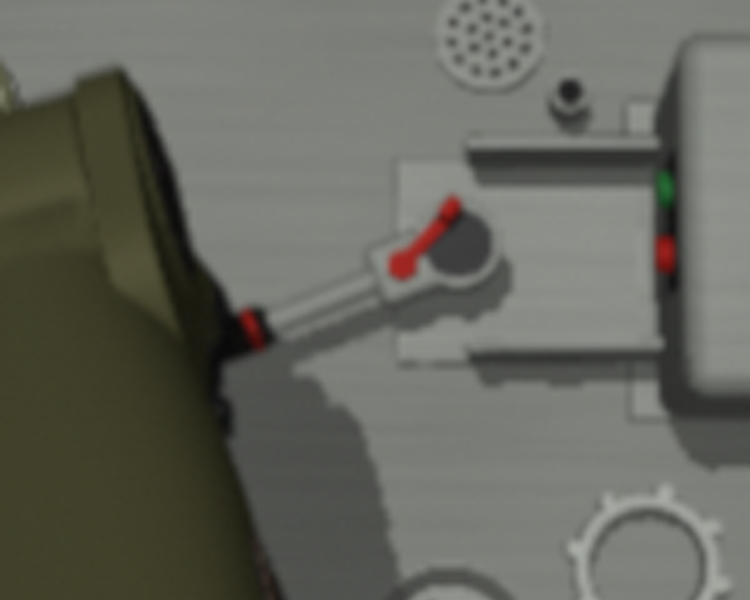

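Call:
{"op": "send_rows", "data": {
  "commands": [
    [[-0.0005,0.0135,0],0.08,0.038],
    [[-0.0022,0.0269,0],0.16,0.038],
    [[-0.0048,0.0402,0],0.24,0.038],
    [[-0.0086,0.0532,0],0.32,0.038],
    [[-0.0133,0.0658,0],0.4,0.038]
  ]
}}

```text
time: 11.6
eef_pos: [603.2, 176.7, 43.8]
eef_rot: [0.717, 0.697, 0.001, 0.0]
force: [-0.5, -0.3, -1.5]
finger_gap: 37.8
```

Call:
{"op": "send_rows", "data": {
  "commands": [
    [[-0.0005,0.0135,0],0.08,0.038],
    [[-0.0022,0.0269,0],0.16,0.038],
    [[-0.0048,0.0402,0],0.24,0.038],
    [[-0.0086,0.0532,0],0.32,0.038],
    [[-0.0133,0.0658,0],0.4,0.038]
  ]
}}

```text
time: 12.02
eef_pos: [668.6, 161.4, 43.8]
eef_rot: [0.841, 0.541, 0.001, 0.0]
force: [-0.3, 0.5, -0.7]
finger_gap: 38.0
```

Call:
{"op": "send_rows", "data": {
  "commands": [
    [[-0.0005,0.0135,0],0.08,0.038],
    [[-0.0022,0.0269,0],0.16,0.038],
    [[-0.0048,0.0402,0],0.24,0.038],
    [[-0.0086,0.0532,0],0.32,0.038],
    [[-0.0133,0.0658,0],0.4,0.038]
  ]
}}

```text
time: 12.43
eef_pos: [723.0, 121.8, 43.9]
eef_rot: [0.932, 0.363, 0.001, 0.0]
force: [-1.5, -0.9, -0.2]
finger_gap: 37.7
```

Run:
```python
from h import *
show(); st,p,M,a=pose(); print(np.linalg.norm(p[:2]-[598,6.7]),np.arctan2(*(p[:2]-[598,6.7])[::-1])-np.pi/2, st["joint_pos"].round(2))
cv2.imwrite("pics/t13.png",cv2.resize(eyes.grab_frame("top")[120:290,190:340],None,fx=4,fy=4,interpolation=cv2.INTER_CUBIC)[:600])
cv2.imwrite("pics/w13.png",eyes.grab_frame("wrist"))
```

```text
t 12.43 p [723.  121.8  43.9] ang 0.743 F [-1.5 -0.9 -0.2] tq [0.03 0.04 0.  ] gap 37.7 tz [ 0.002  0.    -1.   ]
169.93502406401737 -0.8264380773141673 [0.17 0.67 0.08 0.97 0.   2.57]
```

View pics/t13.png

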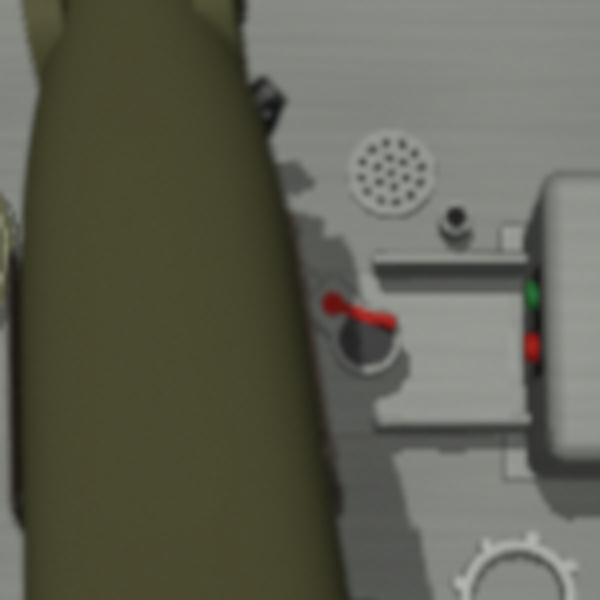

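View pics/w13.png

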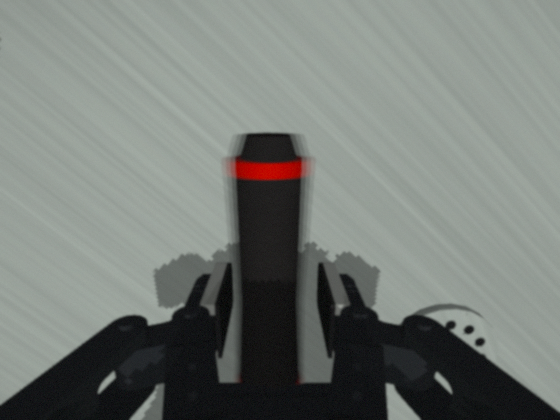

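Call:
{"op": "send_rows", "data": {
  "commands": [
    [[-0.0005,0.0135,0],0.08,0.038],
    [[-0.0022,0.0269,0],0.16,0.038],
    [[-0.0035,0.0338,0],0.2,0.038],
    [[-0.0035,0.0338,0],0.2,0.038]
  ]
}}

```text
time: 12.87
eef_pos: [742.8, 94.1, 43.3]
eef_rot: [0.963, 0.269, 0.001, 0.0]
force: [0.1, 0.6, 0.4]
finger_gap: 37.9
```

Call:
{"op": "send_rows", "data": {
  "commands": [
    [[-0.0005,-0.0135,0],-0.08,0.038],
    [[-0.0022,-0.0269,0],-0.16,0.038],
    [[-0.0048,-0.0402,0],-0.24,0.038],
    [[-0.0086,-0.0532,0],-0.32,0.038],
    [[-0.0133,-0.0658,0],-0.4,0.038]
  ]
}}

```text
time: 13.28
eef_pos: [698.5, 143.0, 43.1]
eef_rot: [0.889, 0.458, 0.001, 0.003]
force: [8.5, -7.9, -4.4]
finger_gap: 38.1
```

Call:
{"op": "send_rows", "data": {
  "commands": [
    [[-0.0005,-0.0135,0],-0.08,0.038],
    [[-0.0022,-0.0269,0],-0.16,0.038],
    [[-0.0048,-0.0402,0],-0.24,0.038],
    [[-0.0086,-0.0532,0],-0.32,0.038],
    [[-0.0133,-0.0658,0],-0.4,0.038]
  ]
}}

```text
time: 13.7
eef_pos: [637.9, 171.6, 43.1]
eef_rot: [0.78, 0.626, 0.002, 0.003]
force: [11.7, -4.6, -6.6]
finger_gap: 38.5
```

Call:
{"op": "send_rows", "data": {
  "commands": [
    [[-0.0005,-0.0135,0],-0.08,0.038],
    [[-0.0022,-0.0269,0],-0.16,0.038],
    [[-0.0048,-0.0402,0],-0.24,0.038],
    [[-0.0086,-0.0532,0],-0.32,0.038],
    [[-0.0133,-0.0658,0],-0.4,0.038]
  ]
}}

```text
time: 14.12
eef_pos: [571.7, 174.6, 43.8]
eef_rot: [0.64, 0.768, 0.003, 0.003]
force: [12.6, -1.4, -7.4]
finger_gap: 38.2
```

Run:
```python
from h import *
show(); st,p,M,a=pose(); print(np.linalg.norm(p[:2]-[598,6.7]),np.arctan2(*(p[:2]-[598,6.7])[::-1])-np.pi/2, st["joint_pos"].round(2))
cv2.imwrite("pics/s14.png",cv2.resize(eyes.grab_frame("scene")[180:280,230:370],None,fx=5.5,fy=5.5,interpolation=cv2.INTER_CUBIC))
```

```text
t 14.12 p [571.7 174.6  43.8] ang 1.753 F [12.6 -1.4 -7.4] tq [-0.36 -2.26 -0.15] gap 38.2 tz [ 0.008  0.    -1.   ]
169.9340636691645 0.1552013325716688 [ 0.3   0.44 -0.32  0.8  -0.    1.69]
```

View pics/s14.png

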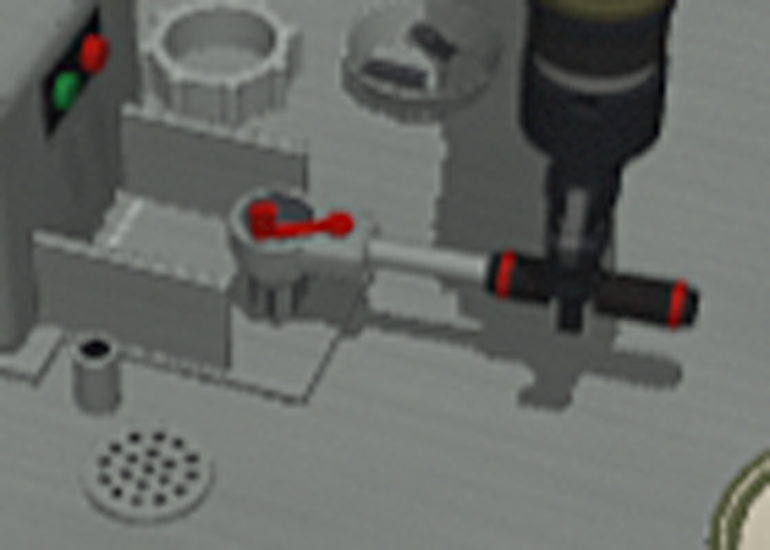

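Call:
{"op": "send_rows", "data": {
  "commands": [
    [[-0.0005,-0.0135,0],-0.08,0.038],
    [[-0.0022,-0.0269,0],-0.16,0.038],
    [[-0.0048,-0.0402,0],-0.24,0.038],
    [[-0.0086,-0.0532,0],-0.32,0.038],
    [[-0.0133,-0.0658,0],-0.4,0.038]
  ]
}}

```text
time: 14.58
eef_pos: [510.0, 152.0, 44.5]
eef_rot: [0.474, 0.88, 0.004, 0.003]
force: [10.7, 6.3, -3.6]
finger_gap: 38.1
```

Call:
{"op": "send_rows", "data": {
  "commands": [
    [[-0.0005,-0.0135,0],-0.08,0.038],
    [[-0.0022,-0.0269,0],-0.16,0.038],
    [[-0.0048,-0.0402,0],-0.24,0.038],
    [[-0.0086,-0.0532,0],-0.32,0.038],
    [[-0.0133,-0.0658,0],-0.4,0.038]
  ]
}}

```text
time: 15.0
eef_pos: [460.8, 106.2, 44.3]
eef_rot: [0.289, 0.957, 0.005, 0.002]
force: [6.6, 9.7, 0.0]
finger_gap: 38.2
```

Call:
{"op": "send_rows", "data": {
  "commands": [
    [[-0.0005,0.0135,0],0.08,0.038],
    [[-0.0022,0.0269,0],0.16,0.038],
    [[-0.0048,0.0402,0],0.24,0.038],
    [[-0.0086,0.0532,0],0.32,0.038],
    [[-0.0133,0.0658,0],0.4,0.038]
  ]
}}

```text
time: 15.42
eef_pos: [505.5, 150.6, 42.9]
eef_rot: [0.478, 0.879, 0.0, -0.0]
force: [-0.5, -0.5, -0.1]
finger_gap: 38.0
```

Call:
{"op": "send_rows", "data": {
  "commands": [
    [[-0.0005,0.0135,0],0.08,0.038],
    [[-0.0022,0.0269,0],0.16,0.038],
    [[-0.0048,0.0402,0],0.24,0.038],
    [[-0.0086,0.0532,0],0.32,0.038],
    [[-0.0133,0.0658,0],0.4,0.038]
  ]
}}

```text
time: 15.83
eef_pos: [568.1, 175.2, 42.9]
eef_rot: [0.643, 0.766, 0.0, -0.0]
force: [0.3, -0.2, -0.5]
finger_gap: 37.9
```

Run:
```python
from h import *
show(); st,p,M,a=pose(); print(np.linalg.norm(p[:2]-[598,6.7]),np.arctan2(*(p[:2]-[598,6.7])[::-1])-np.pi/2, st["joint_pos"].round(2))
```

```text
t 15.83 p [568.1 175.2  42.9] ang 1.746 F [ 0.3 -0.2 -0.5] tq [-0.04  0.08 -0.04] gap 37.9 tz [ 0.     0.001 -1.   ]
171.14527725942446 0.17550326746888123 [ 0.3   0.44 -0.32  0.81  0.    1.69]
```

Continue the back stroke (z drift small, raise 1 mm), then a third drive stroke.

Call:
{"op": "send_rows", "data": {
  "commands": [
    [[-0.001,0.0135,-0.001],0.08,0.038],
    [[-0.003,0.0269,-0.001],0.16,0.038],
    [[-0.0058,0.0402,-0.001],0.24,0.038],
    [[-0.0096,0.0532,-0.001],0.32,0.038],
    [[-0.0143,0.0658,-0.001],0.4,0.038]
  ]
}}

```text
time: 16.25
eef_pos: [635.6, 172.4, 43.9]
eef_rot: [0.782, 0.623, 0.0, -0.0]
force: [-0.0, 0.9, -0.1]
finger_gap: 37.9
```

Call:
{"op": "send_rows", "data": {
  "commands": [
    [[-0.0005,0.0135,0],0.08,0.038],
    [[-0.0022,0.0269,0],0.16,0.038],
    [[-0.0048,0.0402,0],0.24,0.038],
    [[-0.0086,0.0532,0],0.32,0.038],
    [[-0.0133,0.0658,0],0.4,0.038]
  ]
}}

```text
time: 16.67
eef_pos: [696.8, 144.6, 44.0]
eef_rot: [0.89, 0.456, 0.0, -0.0]
force: [-0.6, -0.4, -0.3]
finger_gap: 37.7
```

Call:
{"op": "send_rows", "data": {
  "commands": [
    [[-0.0005,0.0135,0],0.08,0.038],
    [[-0.0022,0.0269,0],0.16,0.038],
    [[-0.0048,0.0402,0],0.24,0.038],
    [[-0.0086,0.0532,0],0.32,0.038],
    [[-0.0133,0.0658,0],0.4,0.038]
  ]
}}

```text
time: 17.08
eef_pos: [742.3, 95.1, 44.0]
eef_rot: [0.963, 0.27, 0.0, -0.0]
force: [-0.5, 0.3, 0.2]
finger_gap: 38.0
```

Call:
{"op": "send_rows", "data": {
  "commands": [
    [[-0.0005,-0.0135,0],-0.08,0.038],
    [[-0.0022,-0.0269,0],-0.16,0.038],
    [[-0.0048,-0.0402,0],-0.24,0.038],
    [[-0.0086,-0.0532,0],-0.32,0.038],
    [[-0.0133,-0.0658,0],-0.4,0.038]
  ]
}}

```text
time: 17.5
eef_pos: [698.7, 142.4, 44.0]
eef_rot: [0.889, 0.458, 0.001, 0.003]
force: [8.9, -8.5, -6.1]
finger_gap: 38.3
```

Call:
{"op": "send_rows", "data": {
  "commands": [
    [[-0.0005,-0.0135,0],-0.08,0.038],
    [[-0.0022,-0.0269,0],-0.16,0.038],
    [[-0.0048,-0.0402,0],-0.24,0.038],
    [[-0.0086,-0.0532,0],-0.32,0.038],
    [[-0.0133,-0.0658,0],-0.4,0.038]
  ]
}}

```text
time: 17.92
eef_pos: [638.2, 171.1, 44.2]
eef_rot: [0.78, 0.626, 0.002, 0.003]
force: [11.0, -4.7, -5.9]
finger_gap: 38.4
```

Call:
{"op": "send_rows", "data": {
  "commands": [
    [[-0.0005,-0.0135,0],-0.08,0.038],
    [[-0.0022,-0.0269,0],-0.16,0.038],
    [[-0.0048,-0.0402,0],-0.24,0.038],
    [[-0.0086,-0.0532,0],-0.32,0.038],
    [[-0.0133,-0.0658,0],-0.4,0.038]
  ]
}}

```text
time: 18.33
eef_pos: [571.9, 174.2, 44.8]
eef_rot: [0.64, 0.768, 0.003, 0.003]
force: [11.5, -0.3, -7.4]
finger_gap: 38.1
```

Call:
{"op": "send_rows", "data": {
  "commands": [
    [[-0.0005,-0.0135,0],-0.08,0.038],
    [[-0.0022,-0.0269,0],-0.16,0.038],
    [[-0.0048,-0.0402,0],-0.24,0.038],
    [[-0.0086,-0.0532,0],-0.32,0.038],
    [[-0.0133,-0.0658,0],-0.4,0.038]
  ]
}}

```text
time: 18.75
eef_pos: [509.5, 151.1, 45.0]
eef_rot: [0.474, 0.88, 0.004, 0.003]
force: [10.8, 4.3, -6.8]
finger_gap: 38.0
```

Run:
```python
from h import *
show(); st,p,M,a=pose(); print(np.linalg.norm(p[:2]-[598,6.7]),np.arctan2(*(p[:2]-[598,6.7])[::-1])-np.pi/2, st["joint_pos"].round(2))
cv2.imwrite("pics/s15.png",cv2.resize(eyes.grab_frame("scene")[180:280,230:370],None,fx=5.5,fy=5.5,interpolation=cv2.INTER_CUBIC))
```

```text
t 18.75 p [509.5 151.1  45. ] ang 2.154 F [10.8  4.3 -6.8] tq [ 0.81 -2.15 -0.14] gap 38.0 tz [ 0.008  0.004 -1.   ]
169.3224357573691 0.5498823003616433 [ 0.29  0.33 -0.48  0.75  0.    1.28]
```

View pics/s15.png

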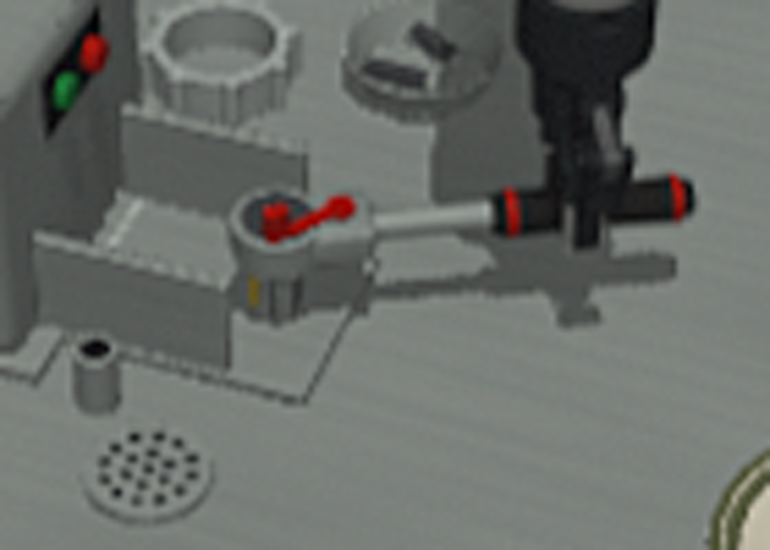

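Call:
{"op": "send_rows", "data": {
  "commands": [
    [[0,0.004,0],0.02,0.045],
    [[0,0.007,0],0.03,0.055],
    [[0,0.007,0],0.03,0.055],
    [[0,0.007,-0.015],0.03,0.055],
    [[0,0.007,-0.04],0.03,0.055]
  ]
}}

```text
time: 19.22
eef_pos: [509.5, 152.1, 81.1]
eef_rot: [0.491, 0.871, -0.002, -0.002]
force: [-0.2, 0.1, -0.0]
finger_gap: 55.0
```

Call:
{"op": "send_rows", "data": {
  "commands": [
    [[0,0,-0.035],0,0.055],
    [[0,0,-0.07],0,0.055],
    [[0,0,-0.1],0,0.055],
    [[-0.03,-0.02,-0.11],0,0.055],
    [[-0.04,-0.05,-0.12],0,0.055]
  ]
}}

```text
time: 19.63
eef_pos: [493.3, 92.3, 205.4]
eef_rot: [0.49, 0.872, 0.001, 0.002]
force: [-0.1, -0.3, -0.7]
finger_gap: 55.3
```

Run:
```python
from h import *
show()
im=eyes.grab_frame("wrist"); cv2.imwrite("pics/w16.png",im)
cv2.imwrite("pics/t16.png",eyes.grab_frame("top"))
cv2.imwrite("pics/s16.png",cv2.resize(eyes.grab_frame("scene")[180:280,230:370],None,fx=5.5,fy=5.5,interpolation=cv2.INTER_CUBIC))
```

```text
t 19.63 p [493.3  92.3 205.4] ang 2.117 F [-0.1 -0.3 -0.7] tq [-0.05 -0.03  0.01] gap 55.3 tz [ 0.005 -0.    -1.   ]
```

View pics/t16.png

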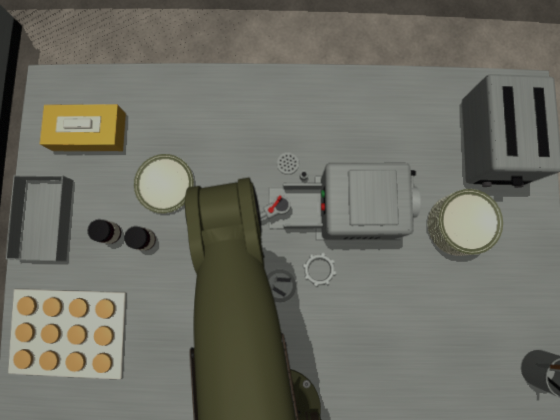

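View pics/s16.png

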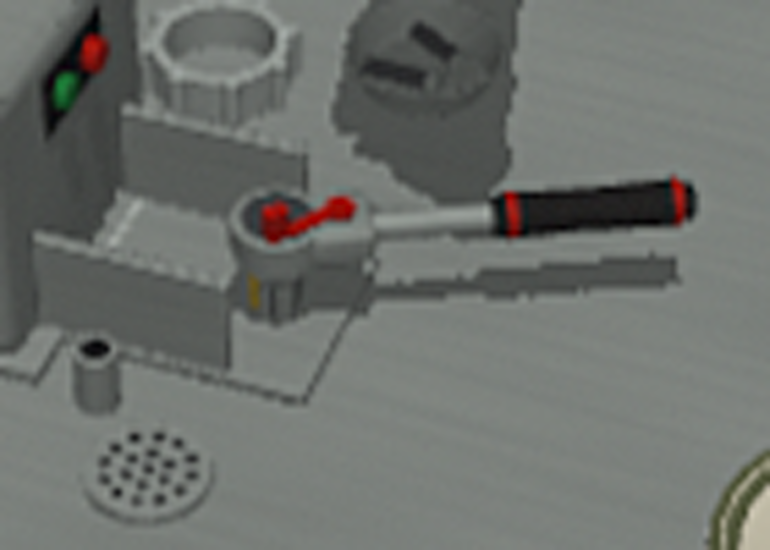

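View pics/w16.png

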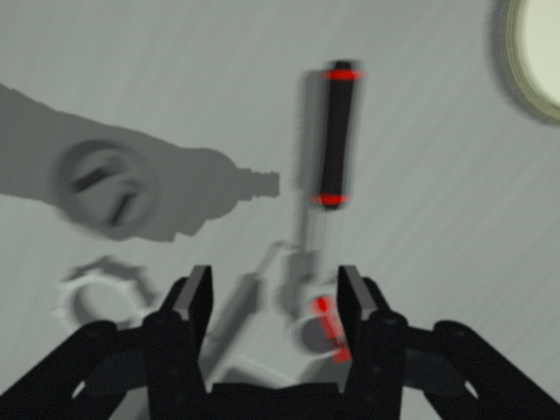

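Call:
{"op": "send_rows", "data": {
  "commands": [
    [[-0.02,-0.03,-0.02],0,0.055],
    [[-0.02,-0.03,-0.02],0,0.055],
    [[-0.02,-0.03,-0.02],0,0.055],
    [[-0.02,-0.03,-0.02],0,0.055],
    [[-0.02,-0.03,-0.02],0,0.055]
  ]
}}

```text
time: 20.2
eef_pos: [474.8, 60.7, 222.5]
eef_rot: [0.491, 0.871, -0.0, -0.0]
force: [0.0, -0.1, -0.2]
finger_gap: 54.8
```

Run:
```python
from h import *
show()
im=eyes.grab_frame("wrist"); cv2.imwrite("pics/w17.png",im)
c=cam("wrist"); print(proj(c,[[598,6.7,75]]))
```

```text
t 20.2 p [474.8  60.7 222.5] ang 2.116 F [ 0.  -0.1 -0.2] tq [ 0.    0.03 -0.05] gap 54.8 tz [-0.001  0.    -1.   ]
[[355.99816546 309.02919664]]
```

View pics/w17.png

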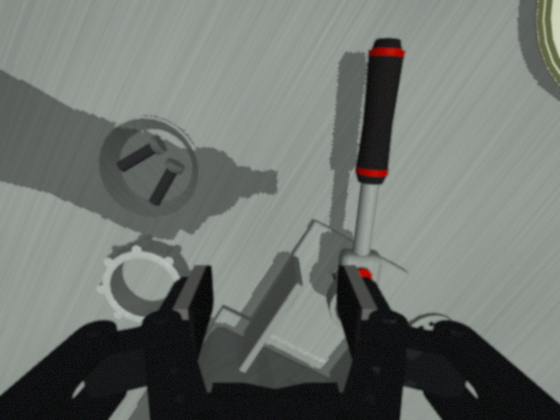

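Call:
{"op": "send_rows", "data": {
  "commands": [
    [[-0.03,0,-0.01],0,0.055],
    [[-0.06,0.01,-0.02],0,0.055],
    [[-0.07,0.02,-0.02],0,0.055],
    [[-0.07,0.02,-0.02],0,0.055],
    [[-0.07,0.02,-0.02],0,0.055]
  ]
}}

```text
time: 20.67
eef_pos: [528.0, 10.7, 242.2]
eef_rot: [0.491, 0.871, -0.0, -0.001]
force: [-0.2, -0.8, -0.1]
finger_gap: 54.9
```

Run:
```python
from h import *
show()
im=eyes.grab_frame("wrist"); cv2.imwrite("pics/w18.png",cv2.resize(im[60:360,250:450],None,fx=2,fy=2,interpolation=cv2.INTER_CUBIC))
```

```text
t 20.67 p [528.   10.7 242.2] ang 2.115 F [-0.2 -0.8 -0.1] tq [ 0.04  0.04 -0.03] gap 54.9 tz [-0.002  0.    -1.   ]
```

View pics/w18.png

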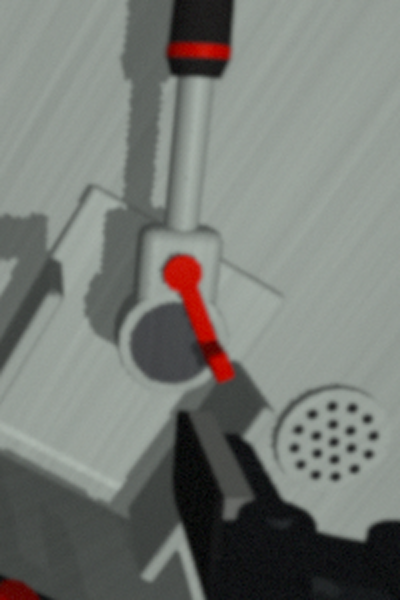

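Run:
```python
from h import *
c=cam("wrist"); P=lambda u,v:(250+u/2,60+v/2)
a=ray(c,P(193,90),63);b=ray(c,P(182,222),63);pv=ray(c,P(183,273),81);l=ray(c,P(207,337),81)
d=(b-a);e=l-pv;print(a.round(1),b.round(1),pv.round(1)); ang=lambda v:np.arctan2(v[1],v[0])
B=np.array([598,6.7]); 
print("phi",ang(d)+np.pi/2, ang(B-a[:2])+np.pi/2,"rel",ang(e)-ang(d),ang(e)-ang(B-a[:2]))
```

```text
[541.7 108.7  63. ] [570.8  57.3  63. ] [579.7  39.5  81. ]
phi 0.5162486865626754 0.5044869507538952 rel 0.42775615850696846 0.4395178943157487
```

Run:
```python
from h import *
print(ticket.finish_job())
```

```text
the job is handed in; nothing more can be done
None
```

I handed the job in at about 21 s, with the bolt slackened by roughly 4.3 rad (half a turn is 3.14) and the ratchet left on it, set to loosen.

- **Selector:** I pushed it gently left until it stopped moving relative to the handle. The push force was about 4–5 N while it moved and 9–10 N at the end, under the 15 N limit. The wrist camera put the lever 0.45 rad off the handle line then. In the last check it read 0.43–0.44 rad, which I take as still at the stop within measuring error.
- **Handle during the push:** it crept about 0.08 rad clockwise at the very end. The moment involved was about 0.1 N m against the bolt's 2 N m of friction, so the bolt should not have tightened. I did not confirm this from the paint stripe.
- **Loosening:** I swung the handle with the fingers loosely either side of the grip, three loosening strokes and two return strokes. Loosening took about 11–13 N at the grip. The return strokes clicked back with almost no force, so they did not tighten the bolt.
- **Turn achieved:** I estimated the 4.3 rad from the yellow stripe's position in the scene picture. The stroke lengths, less the play lost at each start, agree with it.
- **At the end:** the gripper was open and clear of the ratchet with no force on the tool. The other items in the overhead picture looked unmoved. The arm blocked the overhead view of most of the handle, but the scene and wrist cameras showed it.

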